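# Find the loose pump bolt and hold its cap open

## Robot

A 7-joint arm with a two-finger parallel gripper is mounted at the origin on the work surface. World frame = base frame: x ahead of the robot, y to its left, z up, the work surface at z = 0. Lengths are in m, angles in degrees, forces in N, time in s.
With the tool pointing down it reaches from about 0.425 to 0.925 m from the base axis. Payload 6.8 kg.
Tool frame: the origin (TCP) lies midway between the tips of the shut fingers; the grasp point (between the pads) lies 19 mm behind it; z points along the fingers, x is the direction in which the jaws open and shut, and the axes are right-handed (so a half turn about z gives the same grasp; the last joint's range is limited). The gripper opens to 88 mm and grips with 3 to 60 N. Pads are 20 mm wide; open, the fingers measure 115 mm over their backs; the gripper's body (75 mm by 178 mm) begins 61 mm behind the grasp point.
Start: joints at [-73.459, 27.33, 1.283, 89.118, -0.659, 63.558, -4.761], TCP at [0.261, 0.623, 0.223] pointing down, gripper open.
Joint ranges: [-169.35, 169.35], [-19.33, 120.38], [-80.79, 83.38], [13.8, 139.57], [-78.32, 258.32], [9.67, 109.79], [-169.56, 169.56]. Speed limits (degrees/s): [136.94, 136.94, 180, 180, 180, 180, 180].

## Interface

Orientations are given as [roll, pitch, yaw] about the fixed x, y, z axes, in that order (R = Rz(yaw) Ry(pitch) Rx(roll)).
In Python, from bench import observe, vision, ticket gives the robot as it stands.
- The arm moves only by the tool send_rows, never from a script. Its argument "deltas" is text: rows parted by semicolons, each of 7 numbers parted by spaces: the turn, a rotation vector about the tool's x, y, z as a fraction of full scale, then the shift along the tool's x, y, z as a fraction of full scale, then the opening, from -1 (shut) to 1 (fully open). A call has 1 to 10 rows; each row is the pose to reach, as a shift and turn from the pose commanded when the call began, along the tool's axes at that moment; what a row does not reach only later rows make up. Full scale, the value 1, is 0.25 m for a shift and 1.5 rad for a turn. A row lasts 1/8 s, in which the tool goes at most 62.5 mm and 10.7 degrees, less where a joint would pass 70% of its speed; a pose out of reach is approached as far as the arm can. A call with a number of a shift or a turn outside -1 to 1 is refused whole. A call with a gripper value outside its range is refused whole. The fingers move at their own pace and stop on an object; "squeeze" is the grip in N (left out, the last holds). Time passes only in rows, so rows that repeat a pose let the fingers close. It gives the time, the measured TCP pose, the force and the opening at its end, in the units of the state.
- observe(): the state, without advancing time (a new reading comes with each control period).
- vision.camera(name): name is "scene" or "top" or "wrist"; returns a dict with "img" (400x640x3 uint8, red, green, blue), "fov_y" (degrees; the focal length in pixels is half the picture's height over the tangent of half this angle, whatever the lens; pixels are square), "cx", "cy" (the principal point, pixels), "extrinsics" (4x4, takes a point from world to camera coordinates); the wrist camera has in their place "mount" (4x4, takes a point from camera to tool coordinates, whose origin is the TCP and whose axes are the tool frame's). Camera axes: x right, y up, looking along -z (the intrinsics and any distortion apply to the point x, -y, -z); pixel columns grow to the right and rows downward; lengths in m; the calibration is good to about 2 mm. The wrist camera is an equidistant fisheye: a pixel r from the principal point sees the ray r / f radians off the axis. A picture is of the moment at which its call begins: read the wrist's pose just before it. There is no depth.
- ticket.hand_in(): hands the job in, once; it reports no verdict.
The state is a dict: "time_s": time; "qpos": joint angles; "joint_velocities": joint speeds; "joint_torque": joint torques, N m; "eef_pos": TCP position; "tcp_rot": TCP orientation; "ft_force": force on the tool from outside, world axes, zero at the start; "torque": the same for the moment, N m; "gripper_width": finger opening in m.
Only numpy, scipy, OpenCV 4.12 (cv2) and the standard library are available. Lean on these libraries where they do the work, as an engineer would, in place of code of your own. Each camera call takes 0.05 s, during which the arm holds its last target. There are 200 camera calls.

## Task

One of the three clamp bolts on the blood analyser's pump block has worked loose. First stand the spare bolt, head down, fully home in the green ring and let go of it; then tap the bolts from above until you find the one that sinks, and lift the blue cap behind that bolt, which has an orange crossbar, at least half-way open, finishing while you still hold it there so that a colleague can work under it. Keep the other two caps shut and leave the bottle, the jar and the slide box where they are.

Things in the scene. Friction and masses are not known exactly. Their poses are not given: they have to be found in the camera images.
- spare_mid (a point): centre (half-way up) of the spare bolt, which stands upside down on its round head: steel, 70 mm tall in all; head at the bottom, 30 mm diameter and 12 mm high; plain shank above it, 14 mm diameter and 58 mm long. z points up along the shank. Loose, about 130 g.
- ring: green plastic ring fixed to the bench that takes the spare bolt's head: bore 35 mm diameter, outside 54 mm, 16 mm high, open through to the bench top. Origin on its axis at bench level. When the head is fully home in it, spare_mid is 35 mm above the bench.
- pump: white pump block, fixed to the bench, 160 x 250 x 60 mm high. Origin at the centre of its underside; x points across it away from the bolts and towards the cap hinges, y along its row of three channels. Each channel has, along x, a clamp bolt at x = -50 mm and then a blue hinged cap; channels 1, 2, 3 lie at y = +75, 0, -75 mm.
- bolt_1_top (a point): centre of the top face of clamp bolt 1: steel round head, 28 mm diameter, its top 80 mm above the bench and 20 mm above the block when up
- bolt_1 (a joint): how far bolt 1 has sunk (m), 0 at the start. All three look alike. A tight bolt moves less than 1 mm when pressed from above; the loose one sinks 7 mm under a push of about 3 N, against a stop, and stays down. Which one is loose changes every time.
- bar_1 (a point): centre of the orange crossbar on cap 1: round bar 14 mm diameter, 32 mm long along its own y axis (parallel to the cap's hinge), 97 mm above the bench when the cap is shut. It stands on a post, 10 x 8 mm, with its centre 29 mm above the top of the cap (a blue plate 75 x 56 x 6 mm). Can be pinched from above by its two ends. The hinge axis, parallel to it, lies 62 mm further along the pump's x and 32 mm lower when shut. The cap and bar weigh about 140 g.
- cap_1 (a joint): opening angle of cap 1 (rad): 0 shut, grows as the bar is raised up and over towards the hinge; stop at 1.1. Falls shut by its weight when let go.
- bolt_2_top (a point): centre of the top face of clamp bolt 2: steel round head, 28 mm diameter, its top 80 mm above the bench and 20 mm above the block when up
- bolt_2 (a joint): how far bolt 2 has sunk (m), 0 at the start. All three look alike. A tight bolt moves less than 1 mm when pressed from above; the loose one sinks 7 mm under a push of about 3 N, against a stop, and stays down. Which one is loose changes every time.
- bar_2 (a point): centre of the orange crossbar on cap 2: round bar 14 mm diameter, 32 mm long along its own y axis (parallel to the cap's hinge), 97 mm above the bench when the cap is shut. It stands on a post, 10 x 8 mm, with its centre 29 mm above the top of the cap (a blue plate 75 x 56 x 6 mm). Can be pinched from above by its two ends. The hinge axis, parallel to it, lies 62 mm further along the pump's x and 32 mm lower when shut. The cap and bar weigh about 140 g.
- cap_2 (a joint): opening angle of cap 2 (rad): 0 shut, grows as the bar is raised up and over towards the hinge; stop at 1.1. Falls shut by its weight when let go.
- bolt_3_top (a point): centre of the top face of clamp bolt 3: steel round head, 28 mm diameter, its top 80 mm above the bench and 20 mm above the block when up
- bolt_3 (a joint): how far bolt 3 has sunk (m), 0 at the start. All three look alike. A tight bolt moves less than 1 mm when pressed from above; the loose one sinks 7 mm under a push of about 3 N, against a stop, and stays down. Which one is loose changes every time.
- bar_3 (a point): centre of the orange crossbar on cap 3: round bar 14 mm diameter, 32 mm long along its own y axis (parallel to the cap's hinge), 97 mm above the bench when the cap is shut. It stands on a post, 10 x 8 mm, with its centre 29 mm above the top of the cap (a blue plate 75 x 56 x 6 mm). Can be pinched from above by its two ends. The hinge axis, parallel to it, lies 62 mm further along the pump's x and 32 mm lower when shut. The cap and bar weigh about 140 g.
- cap_3 (a joint): opening angle of cap 3 (rad): 0 shut, grows as the bar is raised up and over towards the hinge; stop at 1.1. Falls shut by its weight when let go.
- reagent: amber reagent bottle, 56 mm diameter, 110 mm tall; loose bystander, origin at the centre of its underside
- jar: jar with red lid, 60 mm diameter, 75 mm tall; loose bystander, origin at the centre of its underside
- slidebox: grey slide box, 50 x 100 x 30 mm; loose bystander, origin at the centre of its underside

How it is judged:
By the outcome, as a careful person would: the job done as asked, in the order asked, and still so for the second after the job is handed in, while the arm keeps its last pose, push and grip.
It also fails if it takes over 61 s, if anything falls off the work surface, if the arm or the gripper's body presses on something with over 40 N, if the wrist force passes 120 N, or if a joint passes its speed limit or range.

## Working session

There is one attempt and no reset: what is moved stays moved. The work goes in short steps, Python scripts to look and compute and a tool call to move; the robot and the scene stay as the last step left them, time stands still between calls to the robot, and variables do not carry over. Pictures are saved under pics/ and viewed, about 8 in all and at most 12, crops included, and the job is handed in when it is done.

Besides the shell and the picture viewer there is one more tool, called after ">>>" by a JSON object that holds its "method" and its "body". send_rows: Moves the arm, as the interface text tells. Shift numbers are shares of 0.25 m and turn numbers shares of 1.5 rad, none past 1 either way. Its arguments: {"type":"object","properties":{"deltas":{"type":"string"},"squeeze":{"type":"number"}},"required":["deltas"]}

```bash
mkdir -p pics && cat > h.py <<'E'
import numpy as np, cv2
from bench import observe, vision, ticket
def grab(n,f):
    s=observe(); c=vision.camera(n); cv2.imwrite('pics/'+f,c['img'][:,:,::-1]); np.savez('pics/'+f+'.npz',**c); return s,c
E
python3 - <<'E'
from h import *
s,c=grab('top','t1.png'); print(s)
for n in ['scene','wrist']:
    s,d=grab(n,n+'1.png'); print({k:v for k,v in d.items() if k!='img'})
print({k:v for k,v in c.items() if k!='img'})
E
```

```text
{'time_s': 0.0, 'qpos': array([-73.45819126,  27.37711969,   1.28206011,  89.1757439 ,
        -0.65714102,  63.55808518,  -4.76107824]), 'joint_velocities': array([-0.08889346,  0.27374166, -0.04930229,  0.01226619, -0.02629888,
        0.03908993,  0.14704863]), 'joint_torque': array([-7.68583577e-04, -5.82864797e+01,  1.53437957e+00, -2.72601646e+01,
       -5.42671967e-02,  1.68642600e-02,  1.52580583e-04]), 'eef_pos': array([0.26068858, 0.6219943 , 0.22168587]), 'tcp_rot': array([1.79989761e+02, 1.03082233e-01, 6.72649018e+01]), 'ft_force': array([ 0.32450292, -0.16175629,  0.13140197]), 'torque': array([-0.01595747, -0.01451809, -0.00986257]), 'gripper_width': 0.08786834714707588}
{'fov_y': 53.248725240052984, 'cx': 314.2417685878233, 'cy': 198.18865415360744, 'extrinsics': array([[-0.27935981,  0.96001023,  0.01839733,  0.16872116],
       [-0.66306834, -0.2067379 ,  0.7194441 ,  0.33030773],
       [ 0.69447712,  0.18878508,  0.69430665, -1.37231007],
       [ 0.        ,  0.        ,  0.        ,  1.        ]])}
{'fov_y': 65.70646984690485, 'cx': 313.5129761228838, 'cy': 197.59253573876228, 'mount': array([[ 9.99999858e-01, -4.48760386e-04,  2.86791855e-04,
        -5.83917309e-04],
       [-3.54886951e-04, -9.63014512e-01, -2.69449298e-01,
        -7.45946949e-02],
       [ 3.97102889e-04,  2.69449158e-01, -9.63014534e-01,
        -1.62075079e-01],
       [ 0.00000000e+00,  0.00000000e+00,  0.00000000e+00,
         1.00000000e+00]])}
{'fov_y': 42.18637483714765, 'cx': 331.4519649268306, 'cy': 192.98556782668874, 'extrinsics': array([[ 0.02412201, -0.9996738 , -0.00839179, -0.00247478],
       [ 0.98713721,  0.02249077,  0.15828548, -0.61695534],
       [-0.15804511, -0.01210201,  0.98735773, -1.22466036],
       [ 0.        ,  0.        ,  0.        ,  1.        ]])}
```

View pics/t1.png

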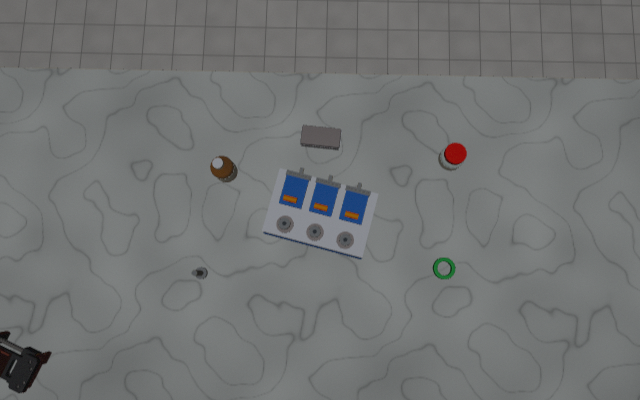

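View pics/scene1.png

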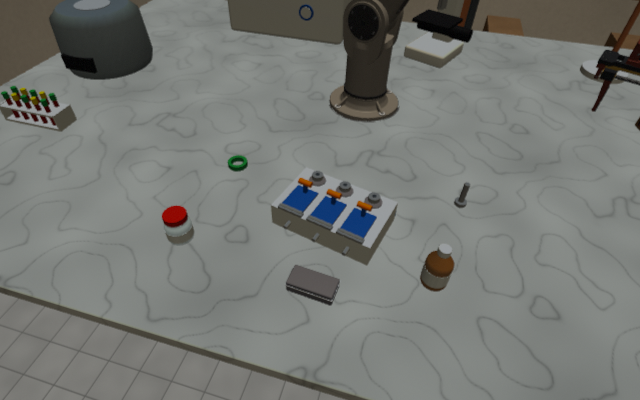

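Top view: spare ~(200,272), ring ~(444,268), bolts ~(285,223), (315,232), (345,240), orange bars ~(290,199), (320,207), (351,216). The scene view agrees, with the spare at ~(463,195) and the ring at ~(237,163). Next I'll measure by colour and enlarge the spare.

```bash
cat >> h.py <<'E'
def proj(c,P):
    P=np.atleast_2d(P); E=c['extrinsics']; f=200/np.tan(np.radians(float(c['fov_y']))/2)
    q=P@E[:3,:3].T+E[:3,3]; return np.c_[c['cx']+f*q[:,0]/-q[:,2], c['cy']-f*q[:,1]/-q[:,2]]
def plane(c,uv,z):
    E=c['extrinsics'];R=E[:3,:3]; f=200/np.tan(np.radians(float(c['fov_y']))/2)
    d=R.T@np.array([(uv[0]-c['cx'])/f,-(uv[1]-c['cy'])/f,-1]); o=-R.T@E[:3,3]
    return o+d*(z-o[2])/d[2]
def blobs(m,a=15):
    n,l,st,ce=cv2.connectedComponentsWithStats(m.astype('uint8')); return [(ce[i].round(2),int(st[i,4])) for i in range(1,n) if st[i,4]>=a]
E
python3 - <<'E'
from h import *
for n in ['t1','scene1']:
    c=np.load(f'pics/{n}.png.npz'); I=c['img'].astype(int); r,g,b=I[...,0],I[...,1],I[...,2]
    for nm,m,z in [('green',(g>r+40)&(g>b+30),.010),('orange',(r>140)&(g>60)&(g<r*.75)&(b<60),.099)]:
        for uv,a in blobs(m): print(n,nm,uv,a,plane(c,uv,z).round(4))
t=cv2.imread('pics/t1.png'); s=cv2.imread('pics/scene1.png')
up=lambda i,x,y,w,h,k:cv2.resize(i[y:y+h,x:x+w],None,fx=k,fy=k,interpolation=cv2.INTER_CUBIC)
a=np.hstack([up(t,170,250,50,37,8),up(s,440,175,50,37,8)])   # 400x296 each
b=up(t,255,165,133,99,3); d=up(s,265,165,133,99,3)
cv2.imwrite('pics/m1.png',np.vstack([a,np.hstack([b,d,np.zeros((297,2,3),'uint8')])[:,:800]]))
E
```

```text
t1 green [444.08 268.04] 202 [ 0.4417 -0.2703  0.01  ]
scene1 green [237.   161.48] 125 [ 0.4396 -0.2722  0.01  ]
scene1 orange [304.18 180.65] 34 [ 0.5567 -0.0399  0.099 ]
scene1 orange [333.23 192.28] 39 [0.5749 0.0342 0.099 ]
scene1 orange [363.84 204.49] 43 [0.5927 0.1077 0.099 ]
```

View pics/m1.png

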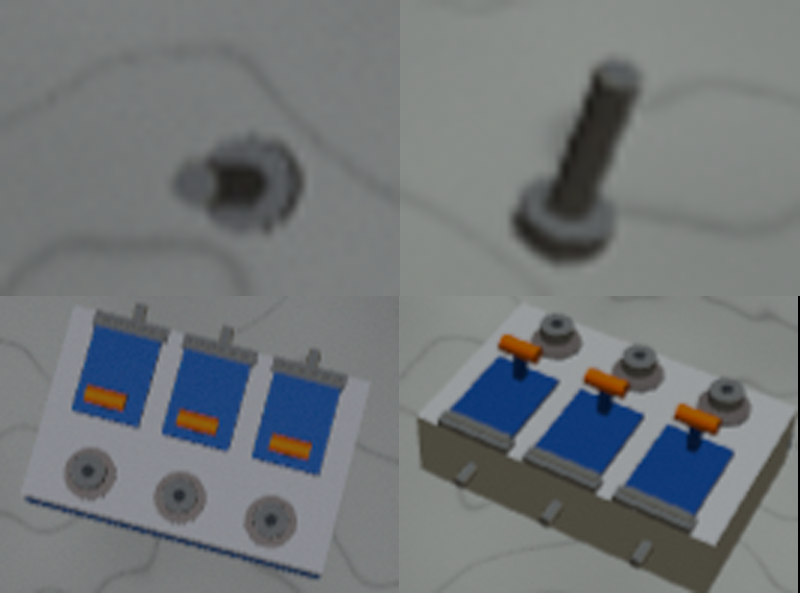

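```bash
python3 - <<'E'
from h import *
from scipy.optimize import least_squares
T=np.load('pics/t1.png.npz');S=np.load('pics/scene1.png.npz')
for nm,uv,uvs,z in [('tip',(193.7,272.4),(466.6,183.6),.07),('head',(201.8,272.4),(460.3,201.2),.010)]:
    print(nm,plane(T,uv,z).round(4),plane(S,uvs,z).round(4))
I=T['img'].astype(int); m=(I[...,0]>110)&(I[...,2]<60)&(I[...,0]-I[...,1]>40)&(I[...,1]>50)
m[:, :270]=0; m[:,370:]=0; m[:,:]&=True
tb=sorted([b for b in blobs(m,8)],key=lambda b:b[0][0]); print(tb)
ob={}
tb=[b[0] for b in tb]; tbolt=[(283.8,222.8),(314.2,230.8),(344.5,239.5)]
sbar=[(363.84,204.49),(333.23,192.28),(304.18,180.65)]
# scene bolts, channel 1(left, y+) first
sbolt=[((727-400)/3+265-.3,(389-296)/3+165-.3),((639-400)/3+264.7,(355-296)/3+164.7),((557-400)/3+264.7,(325-296)/3+164.7)]
ys=[.075,0,-.075]
def pts(p):
    c,s=np.cos(p[2]),np.sin(p[2]);R=np.array([[c,-s],[s,c]])
    f=lambda x,z:np.c_[(np.array([[x,y] for y in ys])@R.T)+p[:2],[z]*3]
    return f(-.050,.080),f(p[3],.0985)
for nm,c,bo,ba in [('T',T,tbolt,tb),('S',S,sbolt,sbar)]:
    r=least_squares(lambda p:np.r_[(proj(c,pts(p)[0])-bo).ravel(),(proj(c,pts(p)[1])-ba).ravel()],[.6,.05,-.2,0])
    print(nm,r.x.round(4),np.degrees(r.x[2]).round(2),'rms',np.sqrt(np.mean(r.fun**2)));print(r.fun.reshape(-1,2).round(1).tolist())
r=least_squares(lambda p:np.r_[(proj(T,pts(p)[0])-tbolt).ravel(),(proj(T,pts(p)[1])-tb).ravel(),(proj(S,pts(p)[0])-sbolt).ravel(),(proj(S,pts(p)[1])-sbar).ravel()],[.6,.05,-.2,0])
print(r.x.round(4),np.degrees(r.x[2])); print([q.round(4) for q in pts(r.x)])
E
```

```text
tip [0.4161 0.3326 0.07  ] [0.4174 0.3308 0.07  ]
head [0.4166 0.3288 0.01  ] [0.4171 0.3318 0.01  ]
[(array([289.5, 198.5]), 64), (array([320.45, 206.56]), 64), (array([351.54, 214.78]), 65)]
T [ 0.5683  0.0385 -0.2408  0.0079] -13.8 rms 0.16318827876232328
[[-0.1, -0.0], [-0.1, 0.2], [0.2, -0.2], [0.2, -0.1], [-0.1, 0.0], [-0.3, 0.1]]
S [ 0.569   0.0362 -0.2422  0.0061] -13.88 rms 0.37514324025950846
[[-0.5, -0.0], [-0.2, -0.0], [-0.2, -0.7], [-0.1, 0.2], [0.2, 0.2], [0.7, 0.4]]
[ 0.5686  0.0374 -0.2408  0.0073] -13.79888378380039
[array([[ 0.5379,  0.1222,  0.08  ],
       [ 0.52  ,  0.0493,  0.08  ],
       [ 0.5021, -0.0235,  0.08  ]]), array([[ 0.5935,  0.1085,  0.0985],
       [ 0.5756,  0.0357,  0.0985],
       [ 0.5578, -0.0372,  0.0985]])]
```

```bash
cat >> h.py <<'E'
from scipy.spatial.transform import Rotation as Ro
def rel(targets):
    "targets: (x,y,z,yaw) or (x,y,z,yaw,tilt) ; prints the move fractions from the measured pose"
    s=observe(); R0=Ro.from_euler('xyz',s['tcp_rot'],degrees=True)
    print('t',round(s['time_s'],2),'pos',s['eef_pos'].round(4),'rot',s['tcp_rot'].round(2),'w',round(s['gripper_width'],4),'F',s['ft_force'].round(1))
    for t in targets:
        R=Ro.from_euler('xyz',[180,0,t[3]],degrees=True)*Ro.from_euler('x',t[4] if len(t)>4 else 0,degrees=True)
        print(((R0.inv()*R).as_rotvec()/1.5).round(3),(R0.inv().apply(np.array(t[:3])-s['eef_pos'])/.25).round(3))
E
python3 -c "
from h import *
rel([(.39,.331,.2,76.2),(.4168,.3312,.16,76.2)])"
```

```text
t 0.15 pos [0.2607 0.6222 0.2219] rot [1.800e+02 8.000e-02 6.727e+01] w 0.0878 F [0.9 0.5 0.2]
[-0.     0.001 -0.104] [-0.874  0.927  0.089]
[-0.     0.001 -0.104] [-0.832  1.026  0.249]
```

>>> {"method": "send_rows", "body": {"deltas": "0 0 -0.104 -0.2 0.2 0 1;0 0 -0.104 -0.4 0.4 0.02 1;0 0 -0.104 -0.6 0.6 0.05 1;0 0 -0.104 -0.75 0.8 0.07 1;0 0 -0.104 -0.874 0.927 0.09 1;0 0 -0.104 -0.874 0.927 0.09 1;0 0 -0.104 -0.874 0.927 0.09 1;0 0 -0.104 -0.874 0.927 0.09 1"}}

```text
time_s: 1.15
eef_pos: [0.3893, 0.3334, 0.2003]
tcp_rot: [-180.0, -0.0, 76.4]
ft_force: [-0.4, 0.6, -1.1]
gripper_width: 0.0879
```

```bash
python3 - <<'E'
from h import *
rel([(.4168,.3312,.12,76.2)]); s,c=grab('wrist','w1.png')
np.save('pics/w1pose.npy',np.r_[s['eef_pos'],s['tcp_rot']])
E
```

```text
t 1.15 pos [0.3893 0.3334 0.2003] rot [-1.7998e+02 -5.0000e-02  7.6360e+01] w 0.0879 F [-0.4  0.6 -1.1]
[-0.    -0.001  0.002] [0.017 0.109 0.321]
```

View pics/w1.png

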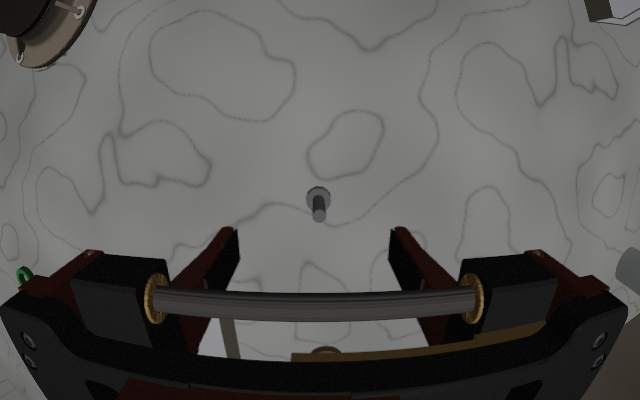

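Wrist view: spare head ~(318,197), shank tip ~(319,215). Locating it from these.

```bash
cat >> h.py <<'E'
def wplane(c,uv,pose,z):
    f=200/np.tan(np.radians(float(c['fov_y']))/2); d=np.array(uv)-[c['cx'],c['cy']]; r=np.hypot(*d); a=r/f
    v=np.array([np.sin(a)*d[0]/r,-np.sin(a)*d[1]/r,-np.cos(a)]); M=c['mount']; R=Ro.from_euler('xyz',pose[3:],degrees=True)
    o=R.apply(M[:3,3])+pose[:3]; w=R.apply(M[:3,:3]@v); return o+w*(z-o[2])/w[2]
E
python3 - <<'E'
from h import *
c=np.load('pics/w1.png.npz');p=np.load('pics/w1pose.npy')
i=cv2.imread('pics/w1.png')[175:235,285:350]; cv2.imwrite('pics/w1c.png',cv2.resize(i,None,fx=9,fy=9,interpolation=cv2.INTER_CUBIC))
for uv,z in [((319,215),.07),((318,196.5),.012),((318.3,200),.006)]: print(wplane(c,uv,p,z).round(4))
E
```

```text
[0.4149 0.3324 0.07  ]
[0.4118 0.3329 0.012 ]
[0.4177 0.332  0.006 ]
```

View pics/w1c.png

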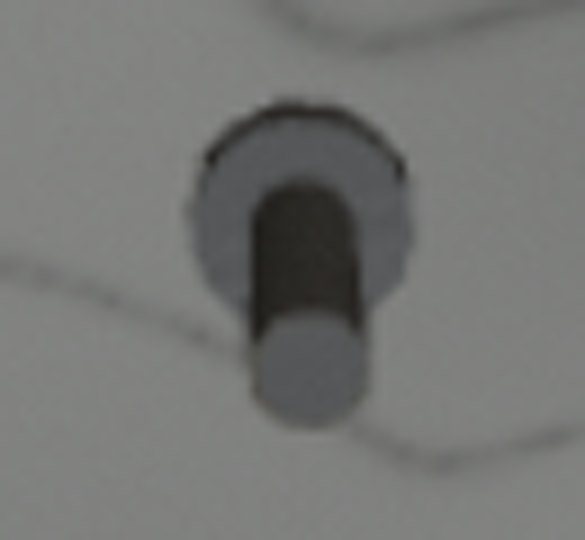

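```bash
python3 - <<'E'
from h import *
c=np.load('pics/w1.png.npz');p=np.load('pics/w1pose.npy')
for uv,z in [((318.8,215.5),.07),((318.2,198.7),.012)]: print(wplane(c,uv,p,z).round(4))
rel([(.4157,.3323,.13,76.2),(.4157,.3323,.027,76.2)])
E
```

```text
[0.4154 0.3321 0.07  ]
[0.4145 0.3325 0.012 ]
t 1.2 pos [0.3893 0.3333 0.2002] rot [-1.7998e+02 -4.0000e-02  7.6370e+01] w 0.0878 F [ 0.1  0.8 -0.3]
[-0.    -0.     0.002] [0.021 0.104 0.281]
[-0.    -0.     0.002] [0.02  0.104 0.693]
```

>>> {"method": "send_rows", "body": {"deltas": "0 0 0 0.02 0.104 0.2 1;0 0 0 0.02 0.104 0.36 1;0 0 0 0.02 0.104 0.5 1;0 0 0 0.02 0.104 0.6 0.2;0 0 0 0.02 0.104 0.66 0;0 0 0 0.02 0.104 0.705 -0.2;0 0 0 0.02 0.104 0.705 -0.4;0 0 0 0.02 0.104 0.705 -0.7;0 0 0 0.02 0.104 0.705 -1;0 0 0 0.02 0.104 0.705 -1", "squeeze": 25}}

```text
time_s: 2.45
eef_pos: [0.4169, 0.3304, 0.0244]
tcp_rot: [180.0, -0.0, 76.2]
ft_force: [0.1, 0.5, -0.2]
gripper_width: 0.0212
```

>>> {"method": "send_rows", "body": {"deltas": "0 0 0 0 0 0 -1;0 0 0 0 0 0 -1"}}

```text
time_s: 2.7
eef_pos: [0.4169, 0.3305, 0.0243]
tcp_rot: [180.0, -0.0, 76.2]
ft_force: [-0.3, -0.2, 3.3]
gripper_width: 0.0127
```

```bash
python3 - <<'E'
from h import *
rel([(.4157,.3323,.17,76.2),(.51,.13,.17,76.2),(.50,.05,.17,76.2)])
E
```

```text
t 2.7 pos [0.4169 0.3305 0.0243] rot [ 1.7998e+02 -5.0000e-02  7.6210e+01] w 0.0127 F [-0.3 -0.2  3.3]
[ 0.    -0.001  0.   ] [ 0.006 -0.006 -0.583]
[ 0.    -0.001  0.   ] [-0.69   0.553 -0.583]
[ 0.    -0.001  0.   ] [-1.01   0.591 -0.583]
```

>>> {"method": "send_rows", "body": {"deltas": "0 0 0 0 0 -0.1 -1;0 0 0 0 0 -0.3 -1;0 0 0 -0.1 0.08 -0.5 -1;0 0 0 -0.3 0.25 -0.58 -1;0 0 0 -0.5 0.4 -0.58 -1;0 0 0 -0.7 0.55 -0.58 -1;0 0 0 -0.9 0.59 -0.58 -1;0 0 0 -1 0.59 -0.58 -1;0 0 0 -1 0.59 -0.58 -1"}}

```text
time_s: 3.82
eef_pos: [0.4994, 0.0498, 0.1686]
tcp_rot: [-179.9, 0.1, 76.0]
ft_force: [-0.8, 0.7, -1.3]
gripper_width: 0.0131
```

```bash
python3 - <<'E'
from h import *
rel([(.4407,-.2,.17,76.2),(.4407,-.2712,.17,76.2),(.4407,-.2712,.10,76.2)])
E
```

```text
t 3.83 pos [0.4994 0.0498 0.1686] rot [-1.7994e+02  6.0000e-02  7.5950e+01] w 0.0131 F [-0.8  0.7 -1.3]
[-0.001  0.001 -0.003] [-1.026  0.015 -0.005]
[-0.001  0.001 -0.003] [-1.302  0.084 -0.004]
[-0.001  0.001 -0.003] [-1.302  0.084  0.276]
```

>>> {"method": "send_rows", "body": {"deltas": "0 0 0 -0.2 0.01 0 -1;0 0 0 -0.4 0.02 0 -1;0 0 0 -0.6 0.04 0 -1;0 0 0 -0.8 0.06 0 -1;0 0 0 -1 0.07 0 -1"}}

```text
time_s: 4.45
eef_pos: [0.4583, -0.1946, 0.1689]
tcp_rot: [180.0, -0.0, 76.4]
ft_force: [0.7, -1.0, -0.8]
gripper_width: 0.0126
```

>>> {"method": "send_rows", "body": {"deltas": "0 0 0 -0.15 0.01 0 -1;0 0 0 -0.3 0.015 0.2 -1;0 0 0 -0.3 0.015 0.27 -1;0 0 0 -0.3 0.015 0.27 -1;0 0 0 -0.3 0.015 0.27 -1"}}

```text
time_s: 5.08
eef_pos: [0.4446, -0.2675, 0.102]
tcp_rot: [179.9, -0.0, 76.3]
ft_force: [0.4, -0.3, -0.6]
gripper_width: 0.0129
```

```bash
python3 - <<'E'
from h import *
rel([(.4407,-.2712,.10,76.2)]); s,c=grab('wrist','w2.png')
np.save('pics/w2pose.npy',np.r_[s['eef_pos'],s['tcp_rot']])
I=c['img'].astype(int); r,g,b=I[...,0],I[...,1],I[...,2]; m=(g>r+30)&(g>b+20); print(blobs(m))
ys,xs=np.where(m); x0,y0=int(np.median(xs))-65,int(np.median(ys))-50; print(x0,y0)
cv2.imwrite('pics/w2c.png',cv2.resize(c['img'][y0:y0+100,x0:x0+130,::-1],None,fx=6,fy=6,interpolation=cv2.INTER_CUBIC))
E
```

```text
t 5.08 pos [ 0.4446 -0.2675  0.102 ] rot [ 1.7994e+02 -2.0000e-02  7.6320e+01] w 0.0129 F [ 0.4 -0.3 -0.6]
[ 0.001 -0.     0.001] [-0.018 -0.012  0.008]
[(array([310.36, 191.38]), 1298)]
244 139
```

View pics/w2c.png

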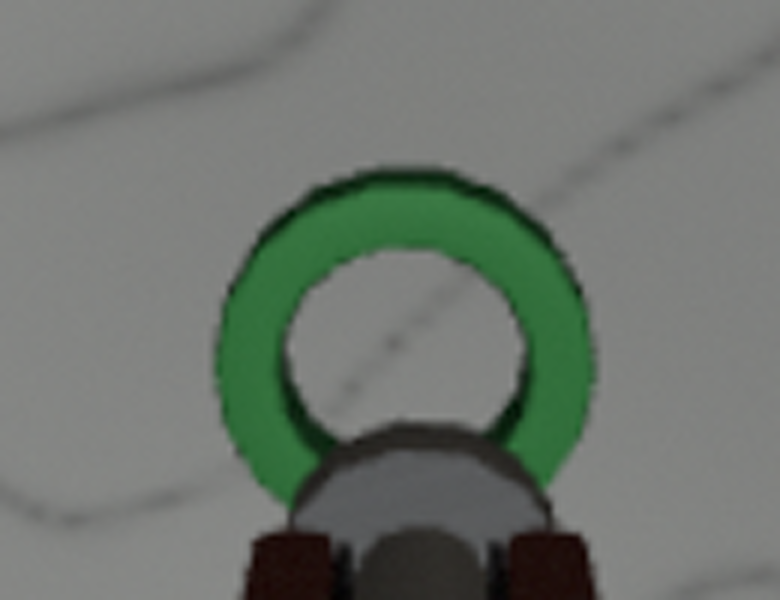

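Ring centre ~pixel (311.2,199.6). The held head is upright below the fingers, with its near top edge ~pixel (313.8,213.1). Comparing the two in the tool frame.

```bash
python3 - <<'E'
from h import *
c=np.load('pics/w2.png.npz');p=np.load('pics/w2pose.npy')
px=lambda a,b:(244+a/6-.42,139+b/6-.42)
R=Ro.from_euler('xyz',p[3:],degrees=True)
tool=lambda P:(R.inv().apply(P-p[:3])*1000).round(1)
ring=wplane(c,px(406,366),p,.016); print('ring',ring.round(4),tool(ring))
for q in [(217,365),(595,365),(406,184),(285,360),(527,360),(406,248)]: print('ring edge',tool(wplane(c,px(*q),p,.016)))
for q in [(421,447),(290,515),(552,515)]: print('head edge',tool(wplane(c,px(*q),p,.090)))
print('head low edge',tool(wplane(c,px(421,421),p,.078)))
E
```

```text
ring [ 0.4407 -0.269   0.016 ] [-2.4 -3.6 86. ]
ring edge [-28.8  -3.7  86. ]
ring edge [23.9 -3.7 86. ]
ring edge [ -2.4 -29.2  86. ]
ring edge [-19.2  -4.4  86. ]
ring edge [14.4 -4.4 86. ]
ring edge [ -2.4 -20.3  86. ]
head edge [ -0.3 -16.5  12. ]
head edge [-13.5  -9.3  12. ]
head edge [12.8 -9.3 12. ]
head low edge [ -0.3 -15.3  24. ]
```

>>> {"method": "send_rows", "body": {"deltas": "0 0 0 -0.015 -0.009 0.1 -1;0 0 0 -0.015 -0.009 0.2 -1;0 0 0 -0.015 -0.009 0.225 -1;0 0 0 -0.015 -0.009 0.225 -1;0 0 0 -0.015 -0.009 0.225 -1"}}

```text
time_s: 5.75
eef_pos: [0.4411, -0.2718, 0.0462]
tcp_rot: [179.9, 0.0, 76.2]
ft_force: [0.8, -0.3, -1.2]
gripper_width: 0.0127
```

```bash
python3 - <<'E'
from h import *
rel([(.4407,-.2712,.024,76.2)]); s,c=grab('wrist','w3.png')
np.save('pics/w3pose.npy',np.r_[s['eef_pos'],s['tcp_rot']])
x0,y0=244,175
a=cv2.resize(c['img'][y0:y0+75,x0:x0+130,::-1],None,fx=6,fy=6,interpolation=cv2.INTER_CUBIC)
s,d=grab('top','t2.png'); b=cv2.resize(d['img'][255:280,420:470,::-1],None,fx=6,fy=6,interpolation=cv2.INTER_CUBIC)
s,e=grab('scene','s2.png'); g=cv2.resize(e['img'][140:165+10,205:265,::-1],None,fx=6,fy=6,interpolation=cv2.INTER_CUBIC)[:150]
o=np.zeros((600,780,3),'uint8'); o[:450]=a; o[450:,:300]=b; o[450:,300:660]=g; cv2.imwrite('pics/w3c.png',o)
E
```

```text
t 5.75 pos [ 0.4411 -0.2718  0.0462] rot [1.7989e+02 1.0000e-02 7.6220e+01] w 0.0127 F [ 0.8 -0.3 -1.2]
[0.001 0.    0.   ] [ 0.002 -0.003  0.089]
```

View pics/w3c.png

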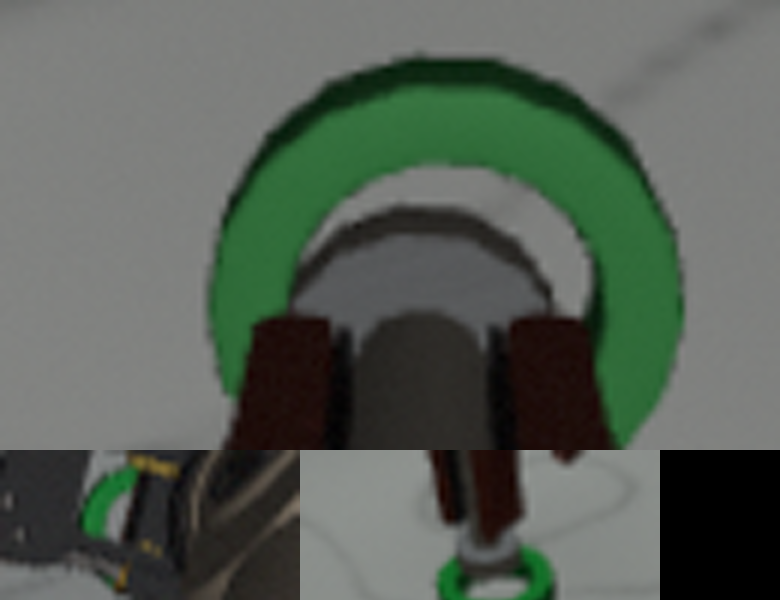

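Wrist: ring centre ~crop x 446, head centre ~crop x 421, so the bolt sits a few mm to the −x side. The top edge of the ring face is at y≈84 and the head top edge at y≈235. Computing.

```bash
python3 - <<'E'
from h import *
c=np.load('pics/w3.png.npz');p=np.load('pics/w3pose.npy')
px=lambda a,b:(244+a/6-.42,175+b/6-.42)
R=Ro.from_euler('xyz',p[3:],degrees=True)
tool=lambda P:(R.inv().apply(P-p[:3])*1000).round(1)
for q in [(212,305),(683,305),(446,85),(293,270),(596,270),(446,165)]: print('ring edge',tool(wplane(c,px(*q),p,.016)))
for q in [(421,235),(290,303),(552,303)]: print('head edge',tool(wplane(c,px(*q),p,p[2]-.012)))
print('head low edge',tool(wplane(c,px(421,206),p,p[2]-.024)))
E
```

```text
ring edge [-23.5  -1.6  30.2]
ring edge [28.8 -1.6 30.2]
ring edge [  2.3 -26.8  30.2]
ring edge [-14.4  -5.8  30.2]
ring edge [18.9 -5.8 30.2]
ring edge [  2.4 -17.9  30.2]
head edge [ -0.3 -16.   12. ]
head edge [-13.5  -8.8  12. ]
head edge [12.8 -8.8 12. ]
head low edge [ -0.3 -15.2  24. ]
```

>>> {"method": "send_rows", "body": {"deltas": "0 0 0 0.01 0.001 0 -1;0 0 0 0.01 0.001 0.02 -1;0 0 0 0.01 0.001 0.04 -1;0 0 0 0.01 0.001 0.055 -1;0 0 0 0.01 0.001 0.055 -1"}}

```text
time_s: 6.52
eef_pos: [0.4408, -0.2692, 0.0309]
tcp_rot: [-179.9, -0.0, 76.2]
ft_force: [0.5, 0.4, -1.0]
gripper_width: 0.0127
```

```bash
python3 - <<'E'
from h import *
rel([]); s,c=grab('wrist','w4.png'); x0,y0=244,175
cv2.imwrite('pics/w4c.png',cv2.resize(c['img'][y0:y0+75,x0:x0+130,::-1],None,fx=6,fy=6,interpolation=cv2.INTER_CUBIC))
E
```

```text
t 6.53 pos [ 0.4408 -0.2692  0.0309] rot [-1.7994e+02 -1.0000e-02  7.6200e+01] w 0.0127 F [ 0.5  0.4 -1. ]
```

View pics/w4c.png

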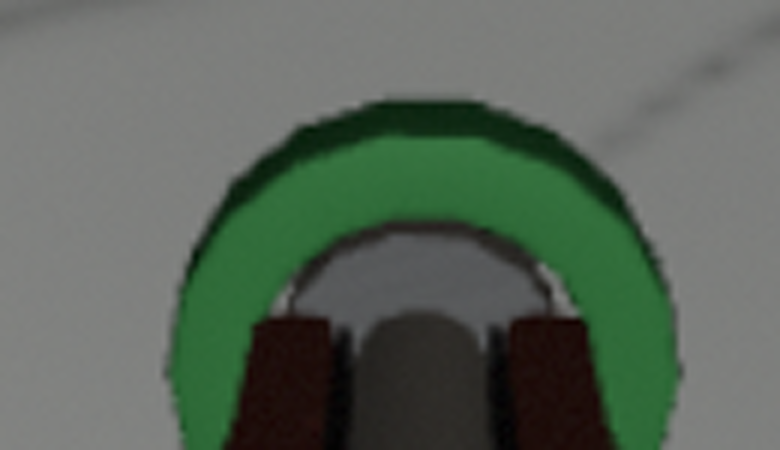

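The head is inside the bore, centred (421 vs ~424), with no contact force. Lowering the last 7 mm and releasing.

>>> {"method": "send_rows", "body": {"deltas": "0 0 0 0 0 0.01 -1;0 0 0 0 0 0.02 -1;0 0 0 0 0 0.028 -1;0 0 0 0 0 0.028 -1;0 0 0 0 0 0.028 -1"}}

```text
time_s: 7.2
eef_pos: [0.4411, -0.2692, 0.0244]
tcp_rot: [180.0, -0.0, 76.2]
ft_force: [-0.8, -0.3, -1.6]
gripper_width: 0.013
```

>>> {"method": "send_rows", "body": {"deltas": "0 0 0 0 0 0 -0.4;0 0 0 0 0 0 -0.1;0 0 0 0 0 0 0.1;0 0 0 0 0 0 0.1;0 0 0 0 0 -0.05 0.1;0 0 0 0 0 -0.15 0.1;0 0 0 0 0 -0.35 0.1;0 0 0 0 0 -0.55 0.1;0 0 0 0 0 -0.55 0.1"}}

```text
time_s: 8.32
eef_pos: [0.4434, -0.2707, 0.1662]
tcp_rot: [179.5, 0.0, 76.2]
ft_force: [-0.5, -0.1, 0.9]
gripper_width: 0.0484
```

```bash
python3 - <<'E'
from h import *
rel([(.52,-.12,.17,76.2),(.5021,-.0235,.13,76.2),(.5021,-.0235,.09,76.2)]); s,c=grab('wrist','w5.png')
cv2.imwrite('pics/w5c.png',cv2.resize(c['img'][130:260,220:430,::-1],None,fx=3,fy=3,interpolation=cv2.INTER_CUBIC))
E
```

```text
t 8.32 pos [ 0.4434 -0.2707  0.1662] rot [1.7953e+02 4.0000e-02 7.6180e+01] w 0.0484 F [-0.5 -0.1  0.9]
[ 0.005  0.    -0.   ] [ 0.658  0.154 -0.014]
[ 0.005  0.    -0.   ] [ 1.016 -0.009  0.144]
[ 0.005  0.    -0.   ] [ 1.016 -0.011  0.304]
```

View pics/w5c.png

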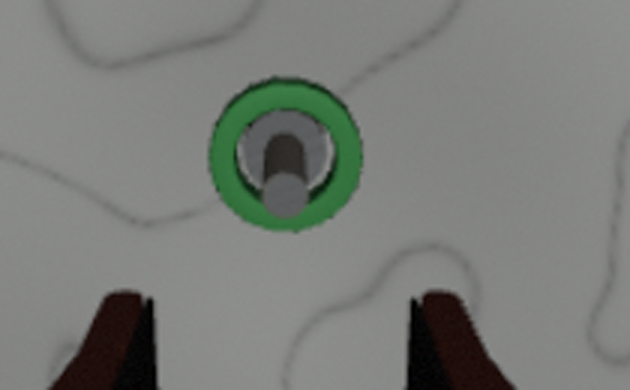

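The spare stands upright in the ring, released. Now bolt 3, with the fingers shut.

>>> {"method": "send_rows", "body": {"deltas": "0.005 0 0 0.2 0.04 0 -1;0.005 0 0 0.4 0.06 0 -1;0.005 0 0 0.6 0.04 0 -1;0.005 0 0 0.8 0.02 0.05 -1;0.005 0 0 1 0 0.14 -1;0.005 0 0 1 -0.01 0.22 -1;0.005 0 0 1 -0.01 0.22 -1;0.005 0 0 1 -0.01 0.22 -1"}}

```text
time_s: 9.38
eef_pos: [0.4981, -0.0268, 0.107]
tcp_rot: [-179.5, 0.0, 76.1]
ft_force: [0.3, -0.6, 0.2]
gripper_width: 0.0005
```

```bash
python3 - <<'E'
from h import *
rel([(.5021,-.0235,.085,76.2),(.5021,-.0235,.078,76.2)])
E
```

```text
t 9.38 pos [ 0.4981 -0.0268  0.107 ] rot [-1.7955e+02  3.0000e-02  7.6110e+01] w 0.0005 F [ 0.3 -0.6  0.2]
[-0.005  0.    -0.001] [0.017 0.013 0.088]
[-0.005  0.    -0.001] [0.017 0.013 0.116]
```

>>> {"method": "send_rows", "body": {"deltas": "-0.003 0 0 0.015 0.01 0.05 -1;-0.003 0 0 0.015 0.01 0.09 -1;-0.003 0 0 0.015 0.01 0.105 -1;-0.003 0 0 0.015 0.01 0.115 -1;-0.003 0 0 0.015 0.01 0.115 -1"}}

```text
time_s: 10.0
eef_pos: [0.501, -0.0229, 0.0795]
tcp_rot: [-179.7, -0.0, 76.2]
ft_force: [-7.2, 0.9, 21.5]
gripper_width: 0.0005
```

Bolt 3 holds 21 N at z≈0.0795, so it is tight. Next, bolt 2.

```bash
python3 - <<'E'
from h import *
rel([(.5021,-.0235,.12,76.2),(.52,.0493,.12,76.2),(.52,.0493,.0785,76.2)])
E
```

```text
t 10.0 pos [ 0.501  -0.0229  0.0795] rot [-1.7975e+02 -3.0000e-02  7.6160e+01] w 0.0005 F [-7.2  0.9 21.5]
[-0.003 -0.    -0.   ] [-0.001  0.004 -0.162]
[-0.003 -0.    -0.   ] [ 0.299  0.004 -0.162]
[-0.003 -0.    -0.   ] [0.299 0.005 0.004]
```

>>> {"method": "send_rows", "body": {"deltas": "0 0 0 0 0 -0.1 -1;0 0 0 0.1 0 -0.1 -1;0 0 0 0.3 0 -0.1 -1;0 0 0 0.3 0 -0.06 -1;0 0 0 0.3 0 -0.02 -1;0 0 0 0.3 0 0 -1;0 0 0 0.3 0 0 -1;0 0 0 0.3 0 0 -1"}}

```text
time_s: 11.0
eef_pos: [0.5194, 0.0493, 0.0782]
tcp_rot: [-179.8, 0.0, 76.1]
ft_force: [0.7, -0.3, 0.2]
gripper_width: 0.0007
```

>>> {"method": "send_rows", "body": {"deltas": "0 0 0 0 0 0.012 -1;0 0 0 0 0 0.024 -1;0 0 0 0 0 0.024 -1"}}

```text
time_s: 11.38
eef_pos: [0.5198, 0.0497, 0.0733]
tcp_rot: [-179.9, -0.0, 76.2]
ft_force: [-3.0, -2.3, 13.7]
gripper_width: 0.0004
```

>>> {"method": "send_rows", "body": {"deltas": "0 0 0 0 0 0.004 -1;0 0 0 0 0 0.004 -1"}}

```text
time_s: 11.62
eef_pos: [0.5198, 0.0497, 0.0731]
tcp_rot: [-179.9, -0.0, 76.2]
ft_force: [-6.9, -2.2, 23.0]
gripper_width: 0.0007
```

Bolt 2 sank to 0.073 against its stop, so it is the loose one. Raising to look at bar 2, opening to about 50 mm.

>>> {"method": "send_rows", "body": {"deltas": "0 0 0 0 0 -0.1 -1;0 0 0 0 0 -0.3 0.13;0 0 0 0 0.2 -0.3 0.13;0 0 0 0 0.2 -0.3 0.13;0 0 0 0 0.2 -0.3 0.13"}}

```text
time_s: 12.25
eef_pos: [0.5671, 0.0382, 0.1452]
tcp_rot: [-179.7, 0.0, 76.2]
ft_force: [0.5, 0.0, 0.6]
gripper_width: 0.0372
```

```bash
python3 - <<'E'
from h import *
rel([(.5756,.0357,.15,76.2),(.5756,.0357,.078,76.2)]); s,c=grab('wrist','w6.png'); p=np.r_[s['eef_pos'],s['tcp_rot']]
I=c['img'].astype(int); m=(I[...,0]>100)&(I[...,2]<60)&(I[...,0]-I[...,1]>40)&(I[...,1]>40)
R=Ro.from_euler('xyz',p[3:],degrees=True)
for uv,a in blobs(m,40):
    P=wplane(c,uv,p,.100); print(uv,a,P.round(4),(R.inv().apply(P-p[:3])*1000).round(1))
n,l,st,ce=cv2.connectedComponentsWithStats(m.astype('uint8'));print([x.tolist() for x in st[1:] if x[4]>40])
cv2.imwrite('pics/w6c.png',c['img'][...,::-1])
E
```

```text
t 12.25 pos [0.5671 0.0382 0.1452] rot [-1.7972e+02  4.0000e-02  7.6200e+01] w 0.0372 F [0.5 0.  0.6]
[-0.003  0.    -0.   ] [-0.001  0.035 -0.019]
[-0.003  0.    -0.   ] [-0.001  0.037  0.269]
[415.35 229.75] 655 [0.5928 0.1095 0.1   ] [75.5  8.2 45.1]
[213.87 230.52] 659 [ 0.5576 -0.0366  0.1   ] [-74.8   8.8  45.2]
[314.75 231.45] 781 [0.5753 0.0365 0.1   ] [ 0.4  8.6 45.1]
[[396, 221, 40, 18, 655], [194, 222, 41, 18, 659], [293, 223, 44, 18, 781]]
```

View pics/w6c.png

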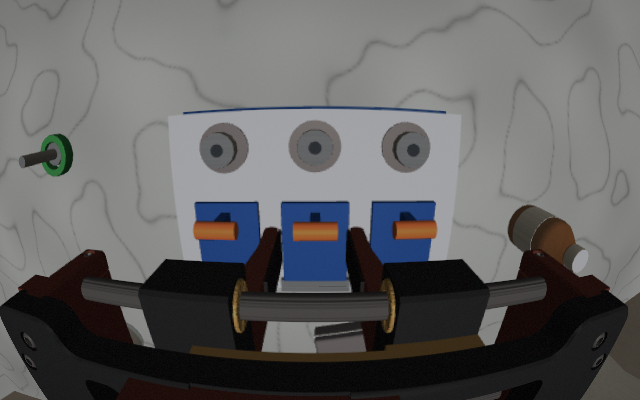

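Wrist view: the three bars are at (216,231), (315,231) and (414,230), and the spare is still in the ring at left. Both measurements of bar 2 agree within 1 mm. Descending and gripping.

>>> {"method": "send_rows", "body": {"deltas": "-0.003 0 0 0 0.035 0 0.2;-0.003 0 0 0 0.035 0 0.2;-0.003 0 0 0 0.035 0.05 0.2;-0.003 0 0 0 0.035 0.12 0.2;-0.003 0 0 0 0.035 0.2 0.2;-0.003 0 0 0 0.035 0.265 0.2;-0.003 0 0 0 0.035 0.265 0.2;-0.003 0 0 0 0.035 0.265 -0.2"}}

```text
time_s: 13.3
eef_pos: [0.5766, 0.0359, 0.0799]
tcp_rot: [179.9, -0.0, 76.2]
ft_force: [-0.3, 0.2, 0.0]
gripper_width: 0.046
```

>>> {"method": "send_rows", "body": {"deltas": "0 0 0 0 0 0 -1;0 0 0 0 0 0 -1;0 0 0 0 0 0 -1;0 0 0 0 0 0 -1;0 0 0 0 0 0 -1", "squeeze": 25}}

```text
time_s: 13.92
eef_pos: [0.577, 0.0366, 0.0803]
tcp_rot: [179.9, -0.1, 76.2]
ft_force: [0.7, 2.6, 6.3]
gripper_width: 0.0317
```

>>> {"method": "send_rows", "body": {"deltas": "0 0 0 0 0.013 0.000 -1;0 0 0 0 0.013 -0.025 -1;0 0 0 0 0.03 -0.047 -1;0 0 0 0 0.05 -0.068 -1;0 0 0 0 0.07 -0.086 -1;0 0 0 0 0.07 -0.086 -1", "squeeze": 30}}

```text
time_s: 14.68
eef_pos: [0.5928, 0.0327, 0.1011]
tcp_rot: [-180.0, -0.0, 76.2]
ft_force: [-1.0, 5.9, -2.2]
gripper_width: 0.0317
```

>>> {"method": "send_rows", "body": {"deltas": "0 0 0 0 0.022 -0.017 -1;0 0 0 0 0.046 -0.032 -1;0 0 0 0 0.071 -0.044 -1;0 0 0 0 0.09 -0.051 -1;0 0 0 0 0.09 -0.051 -1;0 0 0 0 0.09 -0.051 -1"}}

```text
time_s: 15.42
eef_pos: [0.6141, 0.0276, 0.1138]
tcp_rot: [-179.9, -0.0, 76.2]
ft_force: [-1.4, 5.6, 0.2]
gripper_width: 0.0316
```

```bash
python3 - <<'E'
from h import *
rel([]); s,c=grab('wrist','w7.png'); s,d=grab('scene','s7.png'); s,t=grab('top','t7.png')
up=lambda i,x,y,w,h,k:cv2.resize(i[y:y+h,x:x+w,::-1],None,fx=k,fy=k,interpolation=cv2.INTER_CUBIC)
o=np.zeros((600,800,3),'uint8'); o[:250,:400]=up(c['img'],0,0,640,400,.625); o[:250,400:]=up(t['img'],0,0,640,400,.625)
o[250:600,:]=up(d['img'],180,125,320,140,2.5); cv2.imwrite('pics/f7.png',o)
E
```

```text
t 15.43 pos [0.6141 0.0276 0.1138] rot [-1.7992e+02 -3.0000e-02  7.6240e+01] w 0.0316 F [-1.4  5.6  0.2]
```

View pics/f7.png

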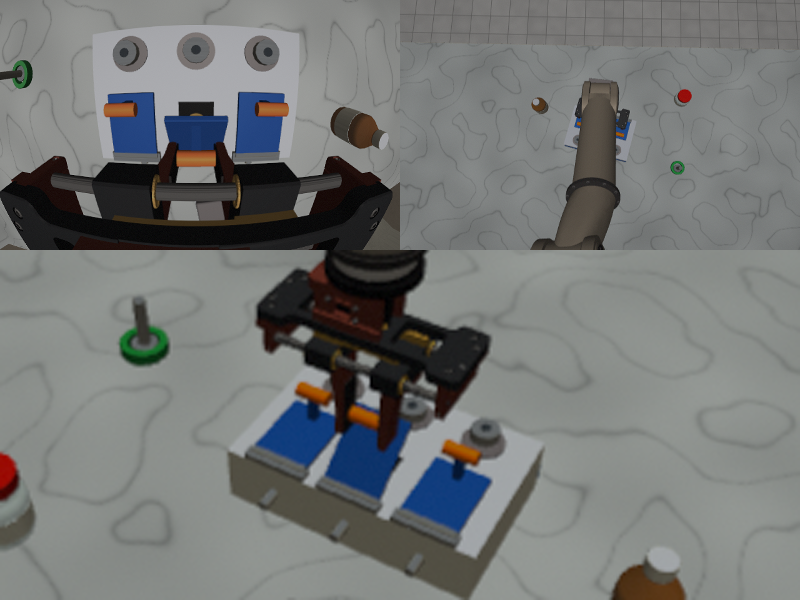

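The picture shows cap 2 raised and held between the fingers, caps 1 and 3 shut, and the spare upright in the ring. The bottle and jar have not moved. The bar travelled 38 mm across and 33.5 mm up, so the opening is about 0.75 rad, above the 0.55 needed. Handing in.

```bash
python3 -c "
from h import *
print(ticket.hand_in()); s=observe(); print(s['time_s'],s['gripper_width'],s['ft_force'])"
```

```text
the job is handed in; nothing more can be done
None
the job is handed in; nothing more can be done
```

I handed the job in at about 15.5 s, with the gripper still holding the cap behind the loose bolt open; hand-in gave no verdict.

- **Spare bolt:** It was set head down in the green ring and released. The gripper finished at the same height it had when it picked the bolt off the bench, so the head should be fully home. The last pictures show the bolt upright in the ring.
- **Loose bolt:** Bolt 3 held about 21 N without sinking. Bolt 2 sank 7 mm to its stop at a height of 73 mm, so it is the loose one. I did not tap bolt 1.
- **Cap:** Cap 2 is held open at about 0.75 rad of its 1.1, worked out from how far the gripper moved. The finger opening read 31.6 mm on the 32 mm bar.
- **Bystanders:** In the last pictures the other two caps are shut. The bottle and jar look unmoved. The slide box was partly hidden behind the gripper, and I did not measure any of the three.

The one disagreement was the ring's position. The fixed cameras placed it about 2–3 mm from where the wrist camera did; I followed the wrist camera, and the head went in with no contact force.

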